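# Dock the pocket refractometer under its spring-closed light shield

## Task

Push the pocket refractometer along the track of its dock, nose first, until it is fully home against the rubber stop. With one fingertip hold the press bar down so that the spring-closed light shield stays well open while the other fingertip does the pushing, and let the shield come down on the instrument only once it is home. Only push with the fingertips and lift nothing; the bottle, jars and tape roll beside the dock stay where they are.

Things in the scene. Friction and masses are not known exactly. Their poses are not given: they have to be found in the camera images.
- dock: Fixed bench dock: aluminium plate, x -168 to +80 mm, y -34 to +48 mm, top (the deck) 6 mm above the bench, with a straight track open at the near end. Origin on the bench, on the track's centre line; x runs along the track to the stop (away from the robot), y left, z up. Black guide rails, inner faces at y = +-24.5 mm, 17 mm high, from x = -145 to +60 mm.
- nose_stop (a point): The middle of the rubber face of the stop at the far end of the track (dock x = +60 mm, 18 mm above the bench). The refractometer is home when its nose touches it.
- shaft (a point): A point on the axis of the shaft that carries shield and press bar, which turn together as one rocker. The shaft runs parallel to the track, left of it (dock y = +36 mm), 38 mm above the bench, in grey bearing blocks at dock x = -160, -20 and +70 mm that stand 48 mm above the bench. This point is at dock x = 0. Fully open, the shield reaches 85 mm above the bench.
- refractometer: White pocket refractometer, 106 mm long, 46 mm wide at its round nose, 36 mm at its flat tail, 24 mm high (28 mm over the ring near the nose), about 110 g. Lies on the deck between the rails, nose to the stop, 57 to 77 mm short of home. Origin: middle of its underside; its -y axis points to the nose, z up. Nose tip 53 mm ahead of the origin, tail end 52 mm behind. Push the middle of the tail.
- shield (a joint): Angle of the rocker, rad. 0: shield droops shut over the empty track, its front edge (dock x 10 to 13 mm) barring the nose. About 0.30: shield level, its rubber front edge resting on the docked refractometer. From 0.75 up it clears the refractometer. 1.10: fully open. Shield: dark steel, dock x 10 to 58 mm, right of the shaft; swings up to the left, closed by a spring.
- press_bar (a point): On top of the press bar, mid-length, 40 mm out from the shaft axis. Dark steel plate left of the shaft, dock x -150 to -38 mm, from the shaft to 59 mm out, ribbed strip, rolled outer edge. Shield shut: slopes up to the left at 28 deg. Fully open: slopes down to the left at 35 deg, this point then 17 mm above the bench. Takes 2 N at first, 6 N at the end. A fingertip can slide along it.
- bottle: Small white screw-cap bottle, 36 mm across, 60 mm high, standing to the right of the dock's far end; bystander. Origin at the centre of its underside.
- jar_a: Small sample jar, 23 mm across, 47 mm high, standing to the right of the dock; bystander. Origin at the centre of its underside.
- jar_b: Another small sample jar of the same size, standing to the right of the dock; bystander. Origin at the centre of its underside.
- tape: Roll of label tape, 70 mm across, 19 mm high, lying flat to the left of the dock's far end; bystander. Origin at the centre of its underside.

How it is judged:
By the outcome, as a careful person would: the job done as asked, in the order asked, and still so for the second after the job is handed in, with the robot touching nothing.
It also fails if it takes over 38 s, if anything falls off the work surface, if the arm or the gripper's body presses on something with over 40 N, if the wrist force passes 120 N, or if a joint passes its speed limit or range.

## Robot

A 6-joint arm with a two-finger parallel gripper is mounted at the origin on a cart in front of the work surface, level with it; the furniture and walls round the work are solid. World frame = base frame: x ahead of the robot, y to its left, z up, the work surface at z = 0. Lengths are in m, angles in rad, forces in N, time in s.
With the tool pointing down it reaches from about 0.3 to 0.75 m from the base axis. Payload 8.5 kg.
Tool frame: the origin (TCP) lies midway between the tips of the shut fingers; the grasp point (between the pads) lies 19 mm behind it; z points along the fingers, y is the line along which they close (so a half turn about z gives the same grasp; the last joint's range is limited). The gripper opens to 88 mm and grips with 3 to 60 N. Pads are 18 mm wide; open, the fingers measure 123 mm over their backs; the gripper's body (75 mm by 187 mm) begins 45 mm behind the grasp point.
Start: joints at [1.124, 0.381, 1.297, -0, 1.464, -0.215], TCP at [0.126, 0.535, 0.239] pointing down, gripper open.
Joint ranges: [-3.11, 3.11], [-0.89, 2.33], [0.22, 2.48], [-1.42, 4.56], [0.17, 2.85], [-2.88, 2.88]. Speed limits (rad/s): [2.39, 2.39, 3.14, 3.14, 3.14, 3.14].

## Interface

Orientations are given as a rotation vector (axis times angle).
In Python, from workcell import bot, vision, status, workorder gives the robot as it stands (bot), with the cameras (vision), the readings (status) and the job (workorder).
- The arm moves only by the shell command python3 steer.py 'ROWS' [OPENING] [FORCE]. ROWS is one flat JSON list of numbers that holds 1 to 20 rows one after another, with no inner brackets; each row has 6 numbers: dx, dy, dz in m, then a rotation vector rx, ry, rz in rad; each row is the pose to reach, as a shift and turn from the pose commanded when the command began, along the tool's axes at that moment; what a row does not reach only later rows make up. A row lasts 1/12 s, in which the tool goes at most 0.0417 m and 0.125 rad, less where a joint would pass 70% of its speed; a pose out of reach is approached as far as the arm can. OPENING is the finger opening in m, set as the command begins (- or left out keeps the last). The fingers move at their own pace and stop on an object; FORCE is the grip in N (left out, the last holds). Time passes only in rows, so rows that do not move let the fingers close. It prints the time, the measured TCP pose, the force, the opening and the grip force at its end. Input that does not fit is refused with a message, and nothing moves.
- status.sense(): the state, without advancing time (a new reading comes with each control period).
- vision.capture(name): name is "scene" or "top"; returns a dict with "color" (480x640x3 uint8, red, green, blue), "range_z" (480x640 float32, m along the optical axis (not along the pixel's ray), 0 where there is no reading), "camera_matrix" (3x3 intrinsics, pixels), "R" (3x3) and "t" (3): a world point X has camera coordinates R X + t. Camera axes: x right, y down, z forward; pixel columns grow to the right and rows downward; lengths in m; the calibration is good to about 2 mm. A picture is of the moment at which its call begins.
- workorder.finish_job(): hands the job in; it is judged then, once.
The state is a dict: "time_s": time; "joints": joint angles; "qvel": joint speeds; "tau": joint torques, N m; "eef_pos": TCP position; "eef_rot": TCP orientation; "contact_force": force on the tool from outside, world axes, zero at the start; "torque": the same for the moment, N m; "width": finger opening in m; "grasp_force": force on a finger pad.
Only numpy, scipy, OpenCV 4.12 (cv2) and the standard library are available. Lean on these libraries where they do the work, as an engineer would, in place of code of your own. Each camera call takes 0.05 s, during which the arm holds its last target. There are 200 camera calls.

## Working session

There is one attempt and no reset: what is moved stays moved. The work goes in short steps, Python scripts to look and compute and a shell command to move; the robot and the scene stay as the last step left them, time stands still between calls to the robot, and variables do not carry over. Pictures are saved under pics/ and viewed, at most 10 in all, crops included, and the job is handed in when it is done.

```bash
ls; mkdir -p pics; python3 - <<'E'
from workcell import bot, vision, status, workorder
import cv2,numpy as np
s=status.sense();print({k:np.round(v,3) for k,v in s.items()})
for n in("scene","top"):
    c=vision.capture(n);np.savez(f"pics/{n}0.npz",**c);cv2.imwrite(f"pics/{n}0.png",c["color"][:,:,::-1])
    print(n,c["camera_matrix"],c["R"],c["t"],-c["R"].T@c["t"])
E
```

```text
pics
steer.py
workcell.py
{'time_s': np.float64(0.0), 'joints': array([ 1.124,  0.381,  1.298, -0.   ,  1.464, -0.215]), 'qvel': array([-0.   , -0.   ,  0.   , -0.   ,  0.001, -0.001]), 'tau': array([-0.0000e+00, -4.3793e+01, -2.2455e+01,  7.1000e-02,  3.5000e-02,
       -0.0000e+00]), 'eef_pos': array([0.126, 0.535, 0.238]), 'eef_rot': array([-3.63e-01, -3.12e+00,  2.00e-03]), 'contact_force': array([ 0.061,  0.054, -0.179]), 'torque': array([-0.079, -0.057,  0.014]), 'grasp_force': np.float64(0.0), 'width': np.float64(0.088)}
scene [[571.91935248   0.         317.2737054 ]
 [  0.         571.91935248 230.83697573]
 [  0.           0.           1.        ]] [[ 0.54770159 -0.8365187   0.01610676]
 [-0.53834693 -0.36708279 -0.75857288]
 [ 0.64047291  0.40680055 -0.6513891 ]] [-0.12219469  0.45705409  0.41999837] [ 0.04398231 -0.10529702  0.62225936]
top [[548.4268208    0.         321.67388436]
 [  0.         548.4268208  246.92645642]
 [  0.           0.           1.        ]] [[ 2.25009310e-02 -9.99736761e-01  4.48524453e-03]
 [-9.88034102e-01 -2.29218232e-02 -1.52522795e-01]
 [ 1.52585455e-01 -9.99669653e-04 -9.88289775e-01]] [0.21135129 0.55660163 0.9004831 ] [0.40778516 0.22495417 0.97388471]
```

View pics/top0.png

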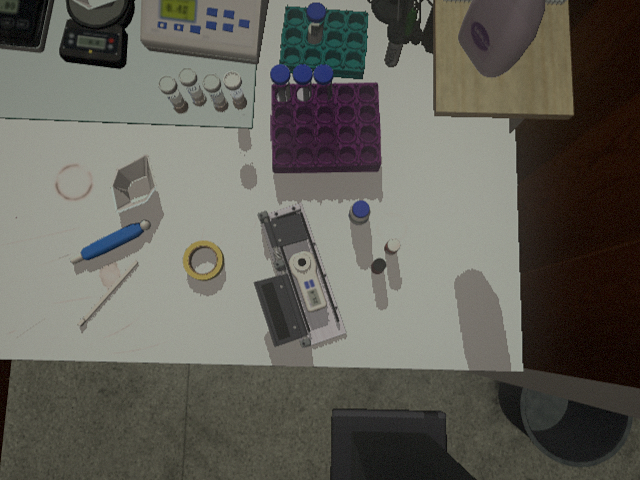

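View pics/scene0.png

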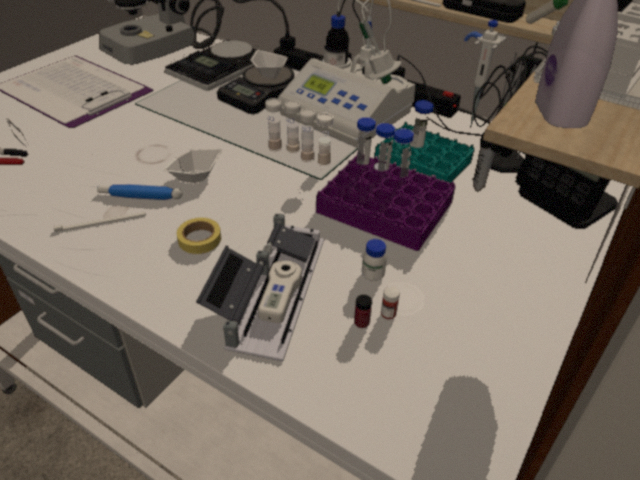

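Top view: dock runs from the near end at about (322,342) to the stop at about (288,208). The refractometer is at (308,280), press bar at (280,310), tape at (203,260), bottle at (361,211), and the jars at (392,247) and (378,266). I'll enlarge it and measure.

```bash
cat > h.py <<'E'
import numpy as np,cv2
def cloud(c):
    K=c["camera_matrix"];z=c["range_z"];v,u=np.indices(z.shape)
    P=np.stack([(u-K[0,2])/K[0,0]*z,(v-K[1,2])/K[1,1]*z,z],-1)
    W=(P-c["t"])@c["R"]; W[z==0]=np.nan; return W
def ray(c,u,v,h):
    d=c["R"].T@np.linalg.inv(c["camera_matrix"])@[u,v,1];o=-c["R"].T@c["t"]
    return o+d*(h-o[2])/d[2]
def proj(c,X):
    p=c["camera_matrix"]@(c["R"]@np.asarray(X)+c["t"]);return p[:2]/p[2]
E
python3 - <<'E'
import numpy as np,cv2
from h import *
c=dict(np.load("pics/top0.npz"));W=cloud(c)
im=cv2.resize(c["color"][195:355,240:360,::-1],None,fx=3.7,fy=3.7,interpolation=cv2.INTER_CUBIC)
im=cv2.convertScaleAbs(im,alpha=1.3,beta=20)
s=dict(np.load("pics/scene0.npz"))
im2=cv2.resize(s["color"][205:365,185:335,::-1],None,fx=3.7,fy=3.7,interpolation=cv2.INTER_CUBIC)
cv2.imwrite("pics/topz.png",im);cv2.imwrite("pics/scz.png",cv2.convertScaleAbs(im2,alpha=1.3,beta=20))
for a in [(600,0),(0,300)]: pass
print("bench z",np.nanmedian(W[300:340,120:220,2]))
for r in range(205,350,8): print(r,[int(round(x*1000)) if x==x else None for x in W[r,250:350:4,2]])
E
```

```text
bench z -9.813526567118588e-06
205 [1, -1, 1, 0, -2, -4, 0, -1, 0, 2, 8, 29, 28, 8, -1, 1, -4, 1, 3, 0, 3, -1, -2, -1, 0]
213 [1, 3, 48, 48, 46, 29, 29, 25, 27, 25, 26, 23, 26, 15, 1, -1, -2, -2, 0, 4, -1, 0, 1, 2, 0]
221 [-1, 1, 3, 21, 42, 36, 37, 38, 33, 28, 31, 27, 23, 20, 2, 2, 0, 1, -2, 2, 1, 0, 1, 1, 1]
229 [-2, -2, -3, 2, 41, 45, 39, 34, 35, 32, 30, 29, 23, 25, 17, 4, -1, 3, -1, -3, -4, -2, -4, -1, 0]
237 [-2, -3, -3, 1, 8, 42, 39, 36, 34, 32, 32, 25, 27, 24, 22, 16, 1, -3, -1, -3, 1, -2, -1, 0, -4]
245 [1, 1, 4, 1, -2, 6, 44, 37, 34, 5, 6, 4, 8, 7, 3, 6, 7, 2, 3, 0, 0, -3, -1, 1, 0]
253 [0, -2, 2, 2, 0, 1, 35, 46, 17, 6, 6, 4, 29, 33, 29, 30, 15, 6, -2, -3, 1, 0, -1, -2, 1]
261 [-1, -3, 1, 1, -2, 1, 5, 47, 49, 21, 34, 34, 30, 31, 36, 35, 32, 19, 3, 2, 0, -2, -1, -2, 0]
269 [-1, 2, -1, 0, -2, 3, -1, 38, 45, 9, 26, 32, 35, 34, 28, 30, 32, 7, 10, -2, -2, 2, -1, 1, -1]
277 [1, 2, 0, 0, -1, 52, 49, 47, 42, 44, 18, 7, 29, 31, 34, 32, 34, 6, 16, 4, 0, 0, 1, 2, -2]
285 [-1, -2, 63, 64, 58, 55, 47, 45, 45, 44, 44, 16, 5, 31, 34, 30, 31, 33, 9, 19, 0, 0, -1, 1, 0]
293 [-1, 2, 69, 62, 59, 59, 51, 50, 46, 41, 46, 7, 10, 31, 32, 30, 34, 33, 27, 5, 7, 0, -4, 0, -2]
301 [-2, 2, -2, 69, 60, 55, 56, 53, 52, 50, 41, 44, 15, 7, 33, 31, 29, 31, 29, 28, 15, 5, 1, -1, -1]
309 [5, 2, 1, 68, 62, 62, 58, 57, 49, 48, 44, 44, 45, 14, 6, 30, 29, 17, 6, 8, 6, 17, 3, -1, -1]
317 [3, 0, 0, 2, 68, 61, 59, 59, 54, 52, 48, 44, 44, 4, 5, 9, 7, 8, 6, 6, 7, 5, 6, 0, 0]
325 [-2, -2, 1, 1, 1, 69, 61, 60, 54, 51, 53, 46, 40, 43, 17, 8, 5, 9, 7, 3, 5, 4, 7, 8, -3]
333 [0, 0, 1, 0, 0, 68, 63, 60, 58, 57, 52, 45, 44, 47, 44, 7, 8, 10, 6, 9, 7, 7, 5, 5, 1]
341 [-3, 1, -1, 0, 0, -2, 68, 61, 57, 57, -2, -3, -1, 45, 47, 46, 8, 7, -2, -1, 1, -3, 0, -1, 0]
349 [0, 3, -1, -1, 0, 0, 1, 1, 1, 1, -2, 0, 0, -2, 0, -2, 0, 1, 0, 3, 1, 0, 1, 0, 0]
```

View pics/topz.png

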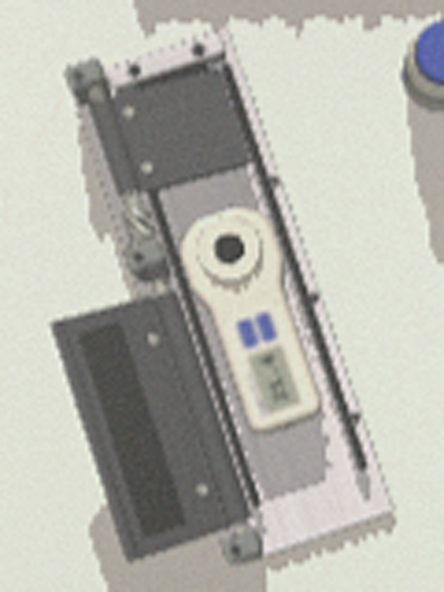

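View pics/scz.png

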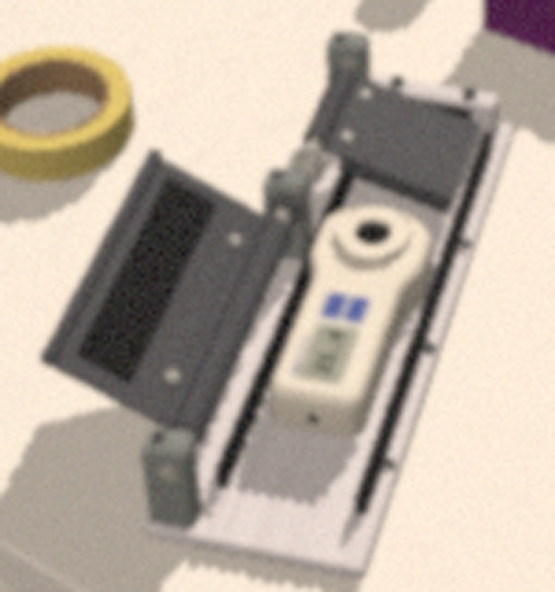

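Zoomed top view: bearing tops at zoom (85,73), (147,255) and (242,545). The right plate corners are at (228,30) and (395,512), the nose at (230,207), and the tail at (287,427). The scene zoom agrees: shield shut, tail free. Next I'll fit the dock frame.

```bash
cat > fit.py <<'E'
import numpy as np,cv2
from h import *
from scipy.spatial.transform import Rotation as Ro
c=dict(np.load("pics/top0.npz"));W=cloud(c)
f=lambda a,b,h:ray(c,240+(a+.5)/3.7-.5,195+(b+.5)/3.7-.5,h)[:2]
D=np.array([[70,36],[-20,36],[-160,36],[80,-34],[-168,-34]])/1000
Q=np.array([f(85,71,.048),f(147,250,.048),f(242,543,.048),f(228,30,.006),f(395,512,.006)])
dm,qm=D.mean(0),Q.mean(0);H=(D-dm).T@(Q-qm)
a=np.arctan2(H[0,1]-H[1,0],H[0,0]+H[1,1]);R=np.array([[np.cos(a),-np.sin(a)],[np.sin(a),np.cos(a)]])
o=qm-R@dm
todock=lambda p:(np.asarray(p)[...,:2]-o)@R
if __name__=="__main__":
    print("yaw",np.degrees(a),"origin",o,"resid mm",np.round((todock(Q)-D)*1000,1))
    print("nose,tail mm",todock(f(230,207,.018))*1000,todock(f(287,427,.026))*1000)
    hsv=cv2.cvtColor(c["color"],cv2.COLOR_RGB2HSV)
    d=todock(W)*1000;z=W[...,2]*1000
    m=(z>24)&(abs(d[...,1])<24)&(d[...,0]<8)&(d[...,0]>-140)
    P=d[m];print("refr x",np.percentile(P[:,0],[0,1,99,100]),"y",np.percentile(P[:,1],[1,50,99]))
    b=P[P[:,0]<P[:,0].min()+30];print("tail y mid",np.percentile(b[:,1],[2,50,98]))
    m=(z>35)&(d[...,1]>40)&(d[...,0]<-25);P=d[m];print("bar x",np.nanpercentile(P[:,0],[1,99]),"y",np.nanpercentile(P[:,1],[1,99]))
    T=np.r_[o+R@[-.137,.044]];print("target",T,np.linalg.norm(T))
    s=dict(np.load("pics/scene0.npz"))
    for n,cc in(("t",c),("s",s)):
        im=cc["color"].copy()
        for x,y,h in [(70,36,48),(-20,36,48),(-160,36,48),(80,-34,6),(-168,-34,6),(-168,48,6),(60,0,18),(-145,24.5,23),(-145,-24.5,23),(60,-24.5,23)]:
            p=proj(cc,[*(o+R@[x/1000,y/1000]),h/1000]);cv2.circle(im,tuple(np.int32(np.round(p*16))),16,(255,0,0),-1,shift=4)
        im=im[195:355,240:360] if n=="t" else im[205:365,185:335]
        cv2.imwrite(f"pics/o{n}.png",cv2.resize(im,None,fx=3,fy=3)[:,:,::-1])
    cv2.imwrite("pics/o.png",np.hstack([cv2.imread("pics/ot.png"),cv2.imread("pics/os.png")])[:, :800])
E
python3 fit.py
```

```text
yaw 20.007965883346905 origin [0.5526482  0.26817269] resid mm [[ 0.4  1.1]
 [ 1.2 -0.2]
 [ 1.3  0.4]
 [-2.5 -0.1]
 [-0.5 -1.2]]
nose,tail mm [-7.51873747 -7.18965546] [-115.18695179    0.47423693]
refr x [-113.54146319 -112.43602755  -11.11522413   -8.32912636] y [-21.35390866  -0.39095288  20.9034535 ]
tail y mid [-17.74944982  -0.79940441  16.38165862]
bar x [-154.72131472  -38.55086449] y [40.37815394 86.01924921]
target [0.4088622  0.26264242] 0.485951988092197
```

```bash
python3 - <<'E'
from workcell import bot, vision, status, workorder
from fit import *
s=status.sense();Rt=Ro.from_rotvec(s["eef_rot"])
B=Rt.as_matrix()
G=np.array([[-R[0,0],R[0,1],0],[-R[1,0],R[1,1],0],[0,0,-1]])
print(np.linalg.det(G),"turn in tool",Ro.from_matrix(B.T@G).as_rotvec())
for h in(.239,.15,.1): print(h,B.T@(np.r_[o+R@[-.137,.044],h]-s["eef_pos"]))
E
```

```text
1.0 turn in tool [-0.00114622 -0.00061417 -0.58104135]
0.239 [-0.33763395 -0.20019188 -0.00061705]
0.15 [-0.33765678 -0.20008008  0.08838287]
0.1 [-0.3376696  -0.20001726  0.13838283]
```

View pics/o.png

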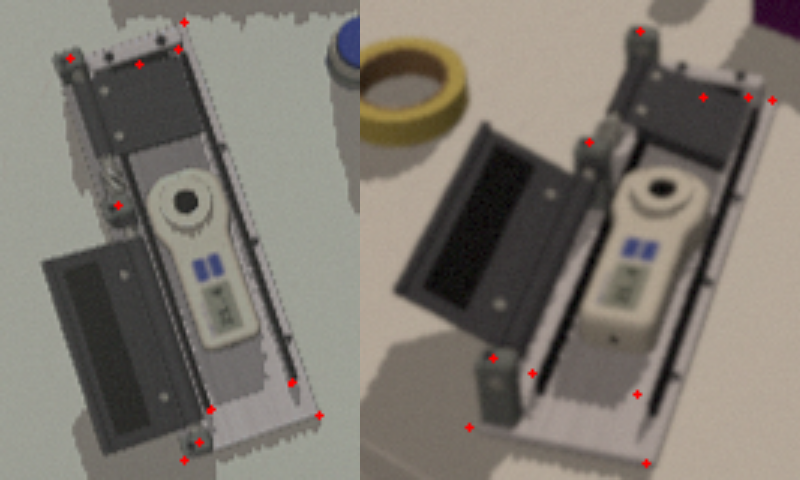

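The frame fits both views to about 2 mm. Tail at dock x ≈ -114, so the push is about 69 mm. Moving above the start point with the opening at 70 mm.

```bash
python3 steer.py '[-0.338, -0.2, 0, 0, 0, -0.581, -0.338, -0.2, 0, 0, 0, -0.581, -0.338, -0.2, 0, 0, 0, -0.581, -0.338, -0.2, 0, 0, 0, -0.581, -0.338, -0.2, 0, 0, 0, -0.581, -0.338, -0.2, 0, 0, 0, -0.581, -0.338, -0.2, 0, 0, 0, -0.581, -0.338, -0.2, 0, 0, 0, -0.581, -0.338, -0.2, 0, 0, 0, -0.581, -0.338, -0.2, 0, 0, 0, -0.581, -0.338, -0.2, 0, 0, 0, -0.581, -0.338, -0.2, 0.08, 0, 0, -0.581, -0.338, -0.2, 0.12, 0, 0, -0.581, -0.338, -0.2, 0.14, 0, 0, -0.581, -0.338, -0.2, 0.14, 0, 0, -0.581, -0.338, -0.2, 0.14, 0, 0, -0.581]' 0.070
cat > st.py <<'E'
from workcell import bot, vision, status, workorder
from fit import *
s=status.sense();B=Ro.from_rotvec(s["eef_rot"]).as_matrix()
print("t",s["time_s"],"dock mm",np.round(todock(s["eef_pos"])*1000,1),"z",round(s["eef_pos"][2]*1000,1),"F dock",np.round(R.T@s["contact_force"][:2],1),round(s["contact_force"][2],1),"w",s["width"],"tilt",np.round(B[:,2],3),"yaw",np.degrees(np.arctan2(-B[0,1],B[1,1])))
E
python3 st.py
python3 - <<'E'
from workcell import bot, vision, status, workorder
import cv2,numpy as np
a=vision.capture("top");b=vision.capture("scene");np.savez("pics/top1.npz",**a);np.savez("pics/scene1.npz",**b)
g=lambda c,y,x:cv2.resize(c["color"][y:y+200,x:x+160,::-1],None,fx=2.5,fy=2.5)
cv2.imwrite("pics/v1.png",np.hstack([g(a,180,230),g(b,180,190)]))
E
```

```text
time_s: 1.43
eef_pos: [0.4073, 0.2624, 0.0954]
eef_rot: [0.544, -3.086, 0.002]
contact_force: [0.1, 0.1, -0.9]
width: 0.0702
grasp_force: 0.0
t 1.4333 dock mm [-138.5   44.3] z 95.4 F dock [0.1 0. ] -0.9 w 0.0701839096091715 tilt [-0.007 -0.003 -1.   ] yaw 20.002053488095267
```

View pics/v1.png

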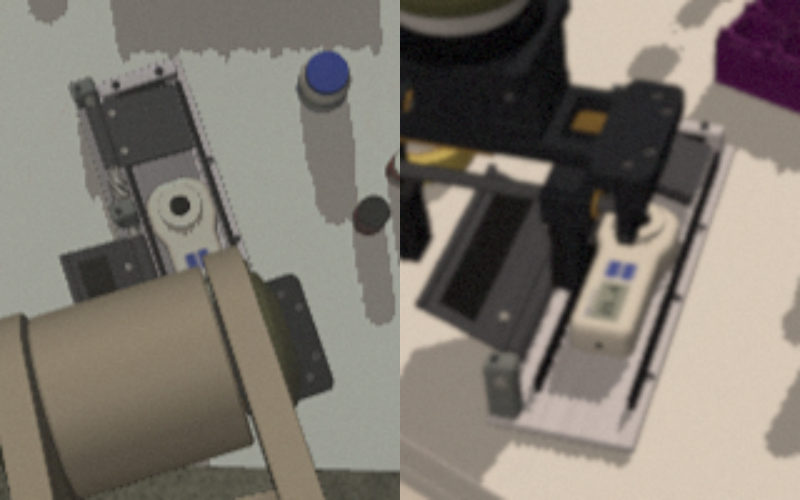

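```bash
python3 - <<'E'
from fit import *
s=dict(np.load("pics/scene1.npz"))
for y in(0.5,9.3,79,88,44):
  for h in (95,114,150):
    p=proj(s,[*(o+R@[-.1385,y/1000]),h/1000]);print(y,h,(p-[190,180])*2.5+[400,0])
d=todock(cloud(s))*1000;z=cloud(s)[...,2]*1000
for (u,v) in [(570,280),(575,200),(630,225),(630,180),(410,240),(590,120),(650,100)]:
    U=int((u-400)/2.5+190);V=int(v/2.5+180);print((u,v),d[V,U],z[V,U])
E
```

```text
0.5 95 [570.08675653 279.11657033]
0.5 114 [568.11101027 252.60154746]
0.5 150 [564.17106675 199.72649245]
9.3 95 [553.37228868 276.00489346]
9.3 114 [551.1082344  249.48923109]
9.3 150 [546.59383231 196.61843085]
79 95 [423.30363059 251.79044417]
79 114 [418.83659868 225.27723297]
79 150 [409.9368212  172.45431052]
88 95 [406.80270848 248.71852241]
88 114 [402.06133845 222.20656278]
88 150 [392.61596479 169.39158249]
44 95 [488.10848538 263.85494836]
44 114 [484.73006803 237.33887073]
44 150 [477.99643586 184.48882456]
(570, 280) [-148.45254842   -3.19881641] 105.57942592659981
(575, 200) [-172.12355543  -17.33135502] 184.99778421313576
(630, 225) [-172.56064872  -42.47299161] 175.98696067096026
(630, 180) [-171.1143562   -42.70869771] 201.89430281801305
(410, 240) [-147.95593372   80.02259415] 112.5047777146724
(590, 120) [-123.70344624   -9.57388875] 189.89871768173097
(650, 100) [-118.19696789  -37.22381152] 203.2292512445102
```

Wide view: the right fingertip projects to about (570,280), where it shows, behind the tail. The left fingertip is over the bar. The press comes next.

```bash
python3 steer.py '[0, 0, 0.015, 0, 0, 0, 0, 0, 0.03, 0, 0, 0, 0, 0, 0.04, 0, 0, 0, 0, 0, 0.05, 0, 0, 0, 0, 0, 0.06, 0, 0, 0, 0, 0, 0.068, 0, 0, 0, 0, 0, 0.076, 0, 0, 0, 0, 0, 0.076, 0, 0, 0, 0, 0, 0.076, 0, 0, 0]'; python3 st.py
```

```text
time_s: 2.28
eef_pos: [0.4101, 0.2634, 0.0234]
eef_rot: [-0.545, 3.092, 0.001]
contact_force: [1.7, 1.9, 3.5]
width: 0.0701
grasp_force: 1.7
t 2.2833 dock mm [-135.6   44.3] z 23.4 F dock [2.2 1.2] 3.5 w 0.07014017960335397 tilt [ 0.002  0.001 -1.   ] yaw 19.992087459343683
```

```bash
python3 steer.py '[0, 0, 0.004, 0, 0, 0, 0, 0, 0.008, 0, 0, 0, 0, 0, 0.008, 0, 0, 0, 0, 0, 0.008, 0, 0, 0]'; python3 st.py; cat > look.py <<'E'
import sys
from workcell import bot, vision, status, workorder
from fit import *
n=sys.argv[1];b=vision.capture("scene");np.savez(f"pics/scene{n}.npz",**b)
g=lambda c,y,x:cv2.resize(c["color"][y:y+180,x:x+200,::-1],None,fx=3,fy=3)
cv2.imwrite(f"pics/v{n}.png",cv2.convertScaleAbs(g(b,190,180),alpha=1.5,beta=20))
w=cloud(b);d=todock(w)*1000;z=w[...,2]*1000
m=(d[...,0]>10)&(d[...,0]<58)&(d[...,1]>-24)&(d[...,1]<55)&(z>36)&(z<95)
P=np.c_[d[m],z[m]];print("shield pts",len(P),"z pct",np.percentile(P[:,2],[2,50,98]),"y",np.percentile(P[:,1],[2,50,98]))
if len(P)>20: print("slope deg",np.degrees(np.arctan2(*np.polyfit(P[:,1],P[:,2],1)[:1],1)))
E
python3 look.py 2
```

```text
time_s: 2.62
eef_pos: [0.4097, 0.263, 0.015]
eef_rot: [-0.545, 3.093, 0.0]
contact_force: [2.1, -1.1, 4.6]
width: 0.0699
grasp_force: 2.3
t 2.6167 dock mm [-136.1   44.1] z 15.0 F dock [ 1.6 -1.8] 4.6 w 0.06991913108103666 tilt [ 0.001  0.    -1.   ] yaw 19.996762865269794
shield pts 765 z pct [40.67995682 60.90367582 78.76119118] y [-18.16610228   6.57497074  36.18836783]
slope deg -35.34098568574153
```

View pics/v2.png

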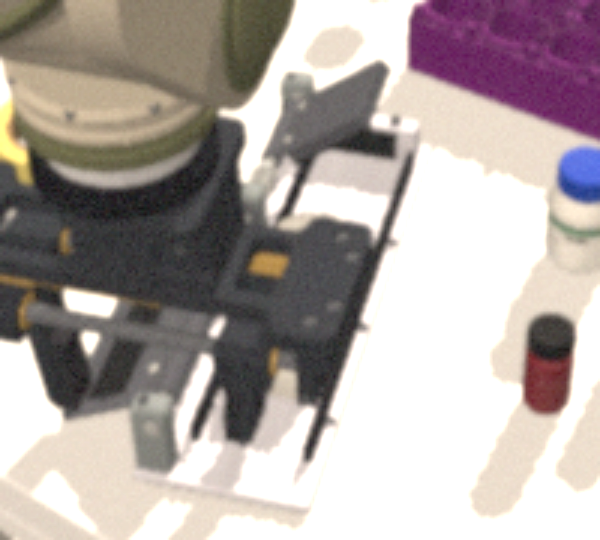

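Shield is open to about 1.0 rad: its edge shows at (385,70) in the picture at z ≈ 79 mm. The right fingertip is in the track behind the tail at (245,430). Pushing.

```bash
python3 steer.py '[-0.005, 0, 0, 0, 0, 0, -0.01, 0, 0, 0, 0, 0, -0.014, 0, 0, 0, 0, 0, -0.018, 0, 0, 0, 0, 0, -0.022, 0, 0, 0, 0, 0, -0.026, 0, 0, 0, 0, 0, -0.03, 0, 0, 0, 0, 0, -0.034, 0, 0, 0, 0, 0, -0.038, 0, 0, 0, 0, 0, -0.042, 0, 0, 0, 0, 0, -0.046, 0, 0, 0, 0, 0, -0.05, 0, 0, 0, 0, 0, -0.05, 0, 0, 0, 0, 0]'; python3 st.py; python3 look.py 3
```

```text
time_s: 3.75
eef_pos: [0.4574, 0.2804, 0.0149]
eef_rot: [-0.545, 3.092, 0.001]
contact_force: [-0.6, -0.2, 3.9]
width: 0.0699
grasp_force: 1.9
t 3.75 dock mm [-85.3  44.1] z 14.9 F dock [-0.6  0. ] 3.9 w 0.06993762305173044 tilt [ 0.001  0.001 -1.   ] yaw 19.993320806368036
shield pts 659 z pct [42.65979184 64.41462675 79.03608319] y [-18.06597126   2.32079693  34.25042258]
slope deg -35.05444057580671
```

```bash
python3 steer.py '[-0.004, 0, 0, 0, 0, 0, -0.008, 0, 0, 0, 0, 0, -0.012, 0, 0, 0, 0, 0, -0.016, 0, 0, 0, 0, 0, -0.02, 0, 0, 0, 0, 0, -0.023, 0, 0, 0, 0, 0, -0.026, 0, 0, 0, 0, 0, -0.026, 0, 0, 0, 0, 0]'; python3 st.py; python3 steer.py '[-0.001, 0, 0, 0, 0, 0, -0.002, 0, 0, 0, 0, 0, -0.003, 0, 0, 0, 0, 0, -0.003, 0, 0, 0, 0, 0]'; python3 st.py
```

```text
time_s: 4.47
eef_pos: [0.4811, 0.2891, 0.0148]
eef_rot: [0.546, -3.094, 0.0]
contact_force: [-3.2, -0.4, 5.2]
width: 0.07
grasp_force: 2.3
t 4.4667 dock mm [-60.1  44.2] z 14.8 F dock [-3.1  0.7] 5.2 w 0.06998418215937978 tilt [ 0. -0. -1.] yaw 20.010241350538625
time_s: 4.8
eef_pos: [0.4834, 0.2899, 0.0148]
eef_rot: [0.546, -3.093, 0.0]
contact_force: [-4.1, -1.5, 4.8]
width: 0.07
grasp_force: 2.7
t 4.8 dock mm [-57.6  44.2] z 14.8 F dock [-4.3  0. ] 4.8 w 0.07001477192921386 tilt [-0.001 -0.    -1.   ] yaw 20.008118146245636
```

```bash
for i in 1 2; do python3 steer.py '[-0.001, 0, 0, 0, 0, 0, -0.002, 0, 0, 0, 0, 0, -0.002, 0, 0, 0, 0, 0, -0.002, 0, 0, 0, 0, 0]' >/dev/null; python3 st.py;done
```

```text
t 5.1333 dock mm [-55.6  44.2] z 14.8 F dock [-4.1 -0.1] 5.6 w 0.07020848080048413 tilt [-0.001 -0.    -1.   ] yaw 20.01120567279411
t 5.4667 dock mm [-53.6  44.2] z 14.8 F dock [-3.2  1.1] 4.1 w 0.07003570000779505 tilt [-0. -0. -1.] yaw 20.009555746873957
```

```bash
for i in 1 2 3; do python3 steer.py '[-0.001, 0, 0, 0, 0, 0, -0.001, 0, 0, 0, 0, 0, -0.001, 0, 0, 0, 0, 0]' >/dev/null; python3 st.py|cut -c1-90;done; python3 look.py 4
```

```text
t 5.7167 dock mm [-52.6  44.2] z 14.8 F dock [-4.5 -0.4] 4.8 w 0.0704546891718245 tilt [-0
t 5.9667 dock mm [-51.6  44.2] z 14.8 F dock [-4.6  0.3] 5.5 w 0.06987103000754093 tilt [-
t 6.2167 dock mm [-51.3  44.2] z 14.7 F dock [-7.5  0.8] 7.1 w 0.06997594090597715 tilt [-
shield pts 198 z pct [52.10719528 72.30559216 79.5228863 ] y [-17.85398107  -5.06450079  19.64585289]
slope deg -33.88651098825982
```

View pics/v4.png

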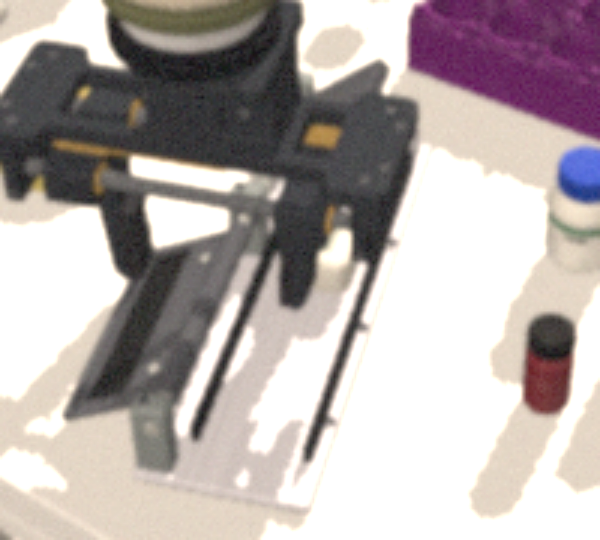

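The finger is on the tail, seen at (335,270), and the push force is just starting to rise, as it would at the stop. I'll confirm with a bit more push.

```bash
for i in 1 2 ; do python3 steer.py '[-0.001, 0, 0, 0, 0, 0, -0.001, 0, 0, 0, 0, 0, -0.001, 0, 0, 0, 0, 0]' >/dev/null; python3 st.py|cut -c1-90;done; 
```

```text
t 6.5167 dock mm [-51.   44.2] z 14.7 F dock [-10.6  -0.1] 9.8 w 0.06993859828712067 tilt 
t 6.7667 dock mm [-50.9  44.2] z 14.6 F dock [-12.8   0.3] 11.6 w 0.07005959208188912 tilt
```

```bash
python3 steer.py '[0.001, 0, 0, 0, 0, 0, 0.002, 0, 0, 0, 0, 0, 0.0025, 0, 0, 0, 0, 0, 0.0025, 0, 0, 0, 0, 0]' >/dev/null; python3 st.py|cut -c1-90; python3 steer.py '[0.0005, 0, 0, 0, 0, 0, 0.0005, 0, 0, 0, 0, 0, 0.0005, 0, 0, 0, 0, 0]' >/dev/null; python3 st.py|cut -c1-90
```

```text
t 7.1 dock mm [-51.   44.2] z 14.8 F dock [-5.1  0.6] 5.2 w 0.06983145223842645 tilt [-0. 
t 7.35 dock mm [-51.1  44.2] z 14.8 F dock [-2.3  0.3] 4.4 w 0.06994023994016753 tilt [ 0.
```

```bash
python3 steer.py '[0.001, 0, -0.001, 0, 0, 0, 0.001, 0, -0.004, 0, 0, 0, 0.001, 0, -0.007, 0, 0, 0, 0.001, 0, -0.01, 0, 0, 0, 0.001, 0, -0.013, 0, 0, 0, 0.001, 0, -0.016, 0, 0, 0, 0.001, 0, -0.019, 0, 0, 0, 0.001, 0, -0.022, 0, 0, 0, 0.001, 0, -0.025, 0, 0, 0, 0.001, 0, -0.028, 0, 0, 0, 0.001, 0, -0.031, 0, 0, 0, 0.001, 0, -0.034, 0, 0, 0, 0.001, 0, -0.037, 0, 0, 0, 0.001, 0, -0.04, 0, 0, 0, 0.001, 0, -0.043, 0, 0, 0, 0.001, 0, -0.046, 0, 0, 0, 0.001, 0, -0.049, 0, 0, 0, 0.001, 0, -0.053, 0, 0, 0]'; python3 st.py; python3 steer.py '[0, 0, -0.01, 0, 0, 0, 0, 0, -0.03, 0, 0, 0, 0, 0, -0.06, 0, 0, 0, 0, 0, -0.1, 0, 0, 0, 0.03, 0.03, -0.13, 0, 0, 0, 0.07, 0.07, -0.15, 0, 0, 0, 0.1, 0.1, -0.15, 0, 0, 0, 0.13, 0.13, -0.15, 0, 0, 0, 0.15, 0.16, -0.15, 0, 0, 0, 0.15, 0.2, -0.15, 0, 0, 0, 0.15, 0.2, -0.15, 0, 0, 0, 0.15, 0.2, -0.15, 0, 0, 0]'; python3 st.py
python3 - <<'E'
from workcell import bot, vision, status, workorder
from fit import *
a=vision.capture("top");b=vision.capture("scene")
g=lambda c,y,x:cv2.resize(c["color"][y:y+200,x:x+160,::-1],None,fx=2.5,fy=2.5,interpolation=cv2.INTER_CUBIC)
cv2.imwrite("pics/v5.png",np.hstack([g(a,190,240),g(b,180,190)]))
w=cloud(a);d=todock(w)*1000;z=w[...,2]*1000
m=(z>24)&(z<45)&(abs(d[...,1])<16)&(d[...,0]<8)&(d[...,0]>-140)
P=d[m];print("refr x",np.percentile(P[:,0],[0,1]),"y",np.percentile(P[P[:,0]<-15,1],[2,50,98]))
m=(d[...,0]>13)&(d[...,0]<55)&(abs(d[...,1])<22)
print("shield z", np.nanpercentile(z[m],[5,50,95]), "slope",np.polyfit(d[m][:,1],z[m],1))
E
```

```text
time_s: 8.85
eef_pos: [0.4881, 0.2918, 0.0679]
eef_rot: [0.546, -3.093, -0.0]
contact_force: [-0.3, 0.3, 0.5]
width: 0.07
grasp_force: 0.0
t 8.85 dock mm [-52.6  44.3] z 67.9 F dock [-0.2  0.4] 0.5 w 0.07003343330832616 tilt [-0.001 -0.    -1.   ] yaw 20.011156672685154
time_s: 9.85
eef_pos: [0.2765, 0.4305, 0.2187]
eef_rot: [-0.552, 3.092, 0.002]
contact_force: [-0.4, 0.0, 0.1]
width: 0.0698
grasp_force: 0.0
t 9.85 dock mm [-203.9  247. ] z 218.7 F dock [-0.4  0.2] 0.1 w 0.06978489999716929 tilt [ 0.     0.001 -1.   ] yaw 20.260836459495906
refr x [-44.70011061 -43.87313699] y [-15.29795496   0.09751079  15.42786548]
shield z [37.30431029 39.93762781 42.73652354] slope [-9.57622513e-03  3.98213464e+01]
```

View pics/v5.png

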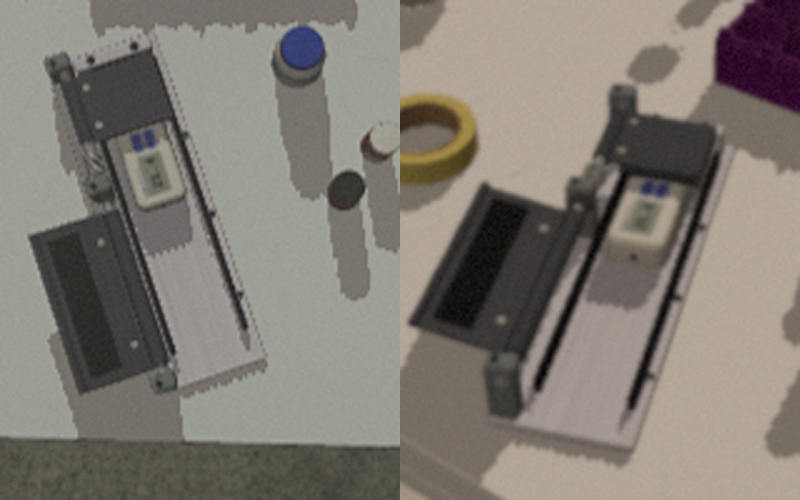

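Both views show the tail at dock x ≈ -45, which is home, with the shield level on the instrument. The bottle, jars and tape are where they were, and the robot is clear. Handing in.

```bash
python3 -c "
from workcell import bot, vision, status, workorder
print(workorder.finish_job())"
```

```text
the job is handed in; nothing more can be done
None
```

The refractometer is home against the stop (tail measured at dock x ≈ -45 mm). The shield stayed open at about 1.0 rad during the push and now rests level on the instrument; the bystanders look unmoved, and the job was handed in at about 10 s.

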